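Stack glaze test tiles on a sprung photo slide and hold the slide at its mark

TASK

Get the two glaze test tiles ready for their photograph: gently lay the blue tile flat inside the corner marks on the grey slide, and then the green tile squarely on top of it, edges flush, with the slide still home. Then pull the slide out by its yellow bar, against its spring, until the black pointer stands over the red clip, without shifting the pile, and finish still holding the bar so that the slide stays there; leave the two small bottles and the jar alone.

Things in the scene. Friction and masses are not known exactly. Their poses are not given: they have to be found in the camera images.
- tile_blue_center (a point): centre of the blue-glazed test tile, a loose terracotta slab 56 (own x) x 90 (own y) x 12 (z) mm with a blue glazed upper face, about 0.09 kg, at first lying flat on the table; this point is half-way up, 6 mm above its underside
- tile_green_center (a point): the same for the green-glazed test tile, of the same size and mass
- pile_mark (a point): centre of the place for the pile on the grey moving plate of the slide, at the plate's upper face (28 mm above the table, the plate is 126 x 104 mm and the pile lies on it openly, without rims); black corner marks there frame 56 mm along its x and 90 mm along its y. Moves with the slide. Its -x axis points the way the slide is pulled out (toward the robot, up to 0.3 rad to either side), z up
- pull_bar (a point): centre of the yellow upright bar fixed on the moving slide, 135 mm on the pull-out (-x) side of the pile's centre; 12 mm thick along its x, 60 mm wide along its y, 44 mm high, from 28 to 72 mm above the table; axes as those of pile_mark. Nothing stands within 70 mm of its two broad faces above 30 mm but the pile
- carriage (a joint): how far the slide is pulled out (m): 0 home, 0.085 end stop. A spring draws it home: 2.4 N at home, rising by 0.6 N for each 10 mm; let go, it runs back
- pointer (a point): tip of the black pointer, 3 mm wide, that sticks out sideways (+y) from the moving plate; moves with the slide
- clip_mark (a point): centre of the upper face of the red clip (12 mm wide along x, 18 mm along y) that is fixed on the slide's wooden base (310 x 150 mm) beside the moving plate, 25 to 55 mm on the pull-out side of the pointer's home; axes as those of pile_mark. The pointer passes some 3 mm above it
- pot_red: dark-red small bottle with a white cap, 32 mm across, 53 tall; origin under its centre; a bystander
- pot_slate: slate-blue small bottle with a white cap, 32 mm across, 48 tall; origin under its centre; a bystander
- small_jar: small pale porcelain jar with a neck, 66 mm across, 82 tall; origin under its centre; a bystander
There are look-alikes about, which are no part of the job. Of the things that look like the part that bears tile_green_center, the smaller one is meant.

How it is judged:
By the outcome, as a careful person would: the job done as asked, in the order asked, and still so for the second after the job is handed in, while the arm keeps its last pose, push and grip.
It also fails if it takes over 64 s, if anything falls off the work surface, if the arm or the gripper's body presses on something with over 40 N, if the wrist force passes 120 N, or if a joint passes its speed limit or range.

ROBOT

A 6-joint arm with a two-finger parallel gripper is mounted at the origin on a cart in front of the work surface, level with it; the furniture and walls round the work are solid. World frame = base frame: x ahead of the robot, y to its left, z up, the work surface at z = 0. Lengths are in m, angles in rad, forces in N, time in s.
With the tool pointing down it reaches from about 0.375 to 0.925 m from the base axis. Payload 5.7 kg.
Tool frame: the origin (TCP) lies at the very end of the fingers, on their centre line; the grasp point (between the pads) lies 19 mm behind it; z points along the fingers, y is the line along which they close (so a half turn about z gives the same grasp; the last joint's range is limited). The gripper opens to 85 mm and grips with 20 to 120 N. Pads are 22 mm wide; open, the fingers measure 114 mm over their backs; the gripper's body (76 mm by 85 mm) begins 54 mm behind the grasp point. The pads swing forward as they close: fully open they stand 13 mm farther back than shut.
Start: joints at [-1.392, 0.359, 1.51, -0, 1.272, -0.115], TCP at [0.174, -0.574, 0.202] pointing down, gripper open.
Joint ranges: [-2.97, 2.97], [-1.01, 2.36], [0.21, 2.38], [-0.96, 4.11], [0.2, 2.71], [-2.98, 2.98]. Speed limits (rad/s): [2.39, 2.39, 3.14, 3.14, 3.14, 3.14].

INTERFACE

Orientations are given as a unit quaternion [x, y, z, w].
In Python, from cell import telemetry, viewer, ticket gives the robot as it stands.
- The arm moves only by the shell command python3 -m creep 'ROWS' [FORCE]. ROWS is JSON, a list of rows, each a list of 3 entries, a list of its own where there are three numbers: the shift along the world's x, y, z normalised to -1 to 1, where 1 is 0.3 m, then the turn, a rotation vector about the world's x, y, z normalised to -1 to 1, where 1 is 0.5 rad, then the opening, from -1 (shut) to 1 (fully open). A call has 1 to 10 rows; each row shifts and turns the commanded pose from where the row before left it; what a row does not reach is not made up. A row lasts 1/8 s, in which the tool goes at most 62.5 mm and 10.7 degrees, less where a joint would pass 70% of its speed; a pose out of reach is approached as far as the arm can. A call with a number of a shift or a turn outside -1 to 1 is refused whole. A call with a gripper value outside its range is refused whole. The fingers move at their own pace and stop on an object; FORCE is the grip in N (left out, the last holds). Time passes only in rows, so rows that do not move let the fingers close. It gives the time, the measured TCP pose, the force, the opening and the grip force at its end, in the units of the state.
- telemetry.get_obs(): the state, without advancing time (a new reading comes with each control period).
- viewer.grab_frame(name): name is "scene" or "side" or "wrist"; returns a dict with "pixels" (420x560x3 uint8, red, green, blue), "mtx" (3x3 intrinsics, pixels), "pose" (4x4, takes a point from camera to world coordinates). Camera axes: x right, y up, looking along -z (the intrinsics and any distortion apply to the point x, -y, -z); pixel columns grow to the right and rows downward; lengths in m; the calibration is good to about 2 mm. A picture is of the moment at which its call begins. There is no depth.
- ticket.job_done(): hands the job in; it is judged then, once.
The state is a dict: "time_s": time; "joint_positions": joint angles; "dq": joint speeds; "joint_efforts": joint torques, N m; "eef_pos": TCP position; "tool_rot": TCP orientation; "ft_force": force on the tool from outside, world axes, zero at the start; "moment": the same for the moment, N m; "opening": opening from 0.0 (shut) to 1.0 (fully open); "finger_force": force on a finger pad.
Only numpy, scipy, OpenCV 4.12 (cv2) and the standard library are available. Lean on these libraries where they do the work, as an engineer would, in place of code of your own. Each camera call takes 0.05 s, during which the arm holds its last target. There are 200 camera calls.

## Working session

There is one attempt and no reset: what is moved stays moved. The work goes in short steps, Python scripts to look and compute and a shell command to move; the robot and the scene stay as the last step left them, time stands still between calls to the robot, and variables do not carry over. Pictures are saved under pics/ and viewed, at most 10 in all, crops included, and the job is handed in when it is done.

```bash
mkdir -p pics; ls; python3 - <<'E'
from cell import telemetry, viewer
import cv2, numpy as np
for n in ("scene","side"):
    f=viewer.grab_frame(n); cv2.imwrite(f"pics/{n}0.png",f["pixels"][:,:,::-1]); print(n,f["mtx"],f["pose"],[k for k in f])
print(telemetry.get_obs())
E
```

```text
pics
scene [[496.76164096   0.         279.3364695 ]
 [  0.         496.76164096 204.47661254]
 [  0.           0.           1.        ]] [[ 0.46979674  0.41463092 -0.77934089 -0.8459016 ]
 [-0.8823835   0.19428457 -0.42854738 -0.56023652]
 [-0.02627508  0.88900771  0.45713774  0.89018334]
 [ 0.          0.          0.          1.        ]] ['pixels', 'mtx', 'pose']
side [[406.20896782   0.         282.22028221]
 [  0.         406.20896782 212.98886515]
 [  0.           0.           1.        ]] [[-0.99956825 -0.02599033  0.01370474  0.59285451]
 [ 0.02897032 -0.79395109  0.60729102  1.16420005]
 [-0.0049028   0.60742586  0.79436125  1.27769683]
 [ 0.          0.          0.          1.        ]] ['pixels', 'mtx', 'pose']
{'time_s': 0.1, 'joint_positions': array([-1.39208063e+00,  3.59445298e-01,  1.51131687e+00, -2.72687745e-05,
        1.27252908e+00, -1.15082899e-01]), 'dq': array([-0.0012276 , -0.00358356, -0.00080339, -0.00055064, -0.00069352,
       -0.00199672]), 'joint_efforts': array([ 4.50519083e-04, -5.28648913e+01, -2.79350746e+01, -8.41334008e-05,
        5.05311065e-03, -3.90953659e-06]), 'eef_pos': array([ 0.17362703, -0.57363147,  0.20173315]), 'tool_rot': array([ 9.89228742e-01,  1.46375458e-01, -4.00394486e-05, -8.48454124e-04]), 'ft_force': array([-0.76423263, -0.68530015, -0.75093017]), 'moment': array([ 0.01621272, -0.02087599,  0.05167053]), 'finger_force': 0.0, 'opening': 1.0008082596859857}
```

View pics/scene0.png

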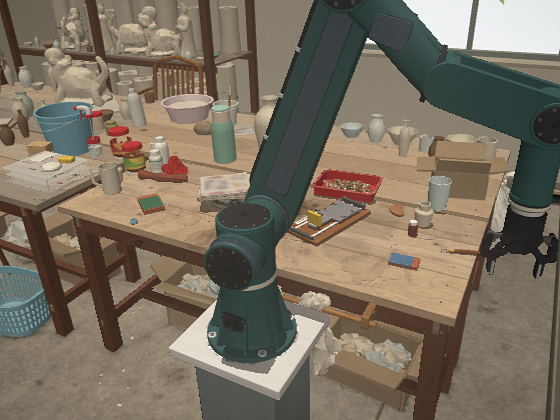

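View pics/side0.png

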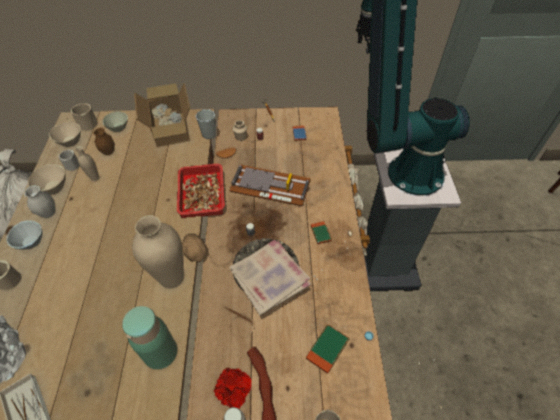

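The side view shows the blue tile at (300,133). The slide is at (270,185), with its yellow bar at (290,181) and its red clip near (265,196). There are two green candidates: a small one at (320,233) and a bigger one at (328,348), which also appears in the scene view at (151,204). By the description I take the smaller, at (320,233). The bottles are red at (260,133) and slate at (250,229), and the jar is at (240,130).

```bash
cat > h.py <<'E'
import cv2, numpy as np
from cell import telemetry, viewer
from scipy.spatial.transform import Rotation as R
def ray(f,uv):
    K,T=f["mtx"],f["pose"]; uv=np.atleast_2d(np.asarray(uv,float))
    d=np.c_[(uv[:,0]-K[0,2])/K[0,0],-(uv[:,1]-K[1,2])/K[1,1],-np.ones(len(uv))]
    return T[:3,3],d@T[:3,:3].T
def toplane(f,uv,z):
    o,d=ray(f,uv); return o+d*((z-o[2])/d[:,2])[:,None]
def proj(f,P):
    K,T=f["mtx"],f["pose"]; p=(np.atleast_2d(P)-T[:3,3])@T[:3,:3]
    return np.c_[K[0,2]+K[0,0]*p[:,0]/-p[:,2],K[1,2]-K[1,1]*p[:,1]/-p[:,2]]
def mask(f,lo,hi,roi=None):
    m=cv2.inRange(cv2.cvtColor(f["pixels"],cv2.COLOR_RGB2HSV),lo,hi)
    if roi:
        k=np.zeros_like(m);k[roi[1]:roi[3],roi[0]:roi[2]]=1;m=m*k
    return m
def rect(f,m,z):
    """min-area rectangle, in world plane z, of the largest blob: centre, sizes, long-axis angle"""
    c=max(cv2.findContours(m,cv2.RETR_EXTERNAL,cv2.CHAIN_APPROX_NONE)[0],key=cv2.contourArea)
    P=toplane(f,c[:,0,:],z)[:,:2]
    b=cv2.boxPoints(cv2.minAreaRect((P*1000).astype(np.float32)))/1000
    e=[b[1]-b[0],b[2]-b[1]]; e.sort(key=np.linalg.norm)
    return b.mean(0),[np.linalg.norm(x) for x in e],np.arctan2(e[1][1],e[1][0]),b
GREEN=((60,80,30),(95,255,255)); BLUE=((98,90,40),(125,255,255)); YEL=((22,150,120),(35,255,255)); 
E
python3 - <<'E'
from h import *
f=viewer.grab_frame("side")
for n,c,roi,z in (("blue",BLUE,(285,120,315,145),.012),("green",GREEN,(305,218,335,248),.012),("BIG",GREEN,(300,320,355,375),.012),("yel",YEL,(280,165,300,195),.072)):
    r=rect(f,mask(f,*c,roi),z); print(n,r[0].round(4),np.round(r[1],4),round(r[2],3))
p=f["pixels"][90:260,210:350]; cv2.imwrite("pics/crop1.png",cv2.resize(p,None,fx=3.5,fy=3.5,interpolation=cv2.INTER_CUBIC)[...,::-1])
for n,uv,z in (("red",(260,130),.053),("slate",(250,228),.048),("jar",(240,124),.082),("clip",(265,196),.03)): print(n,toplane(f,uv,z)[0].round(3))
E
```

```text
blue [ 0.4797 -0.2658] [0.043  0.0576] -1.484
green [0.4264 0.2964] [0.0457 0.0596] -1.322
BIG [0.4376 0.7187] [0.0729 0.0961] 0.938
yel [0.542  0.0723] [0.009 0.055] 1.288
red [ 0.658 -0.245  0.053]
slate [0.693 0.29  0.048]
jar [ 0.746 -0.255  0.082]
clip [0.638 0.123 0.03 ]
```

View pics/crop1.png

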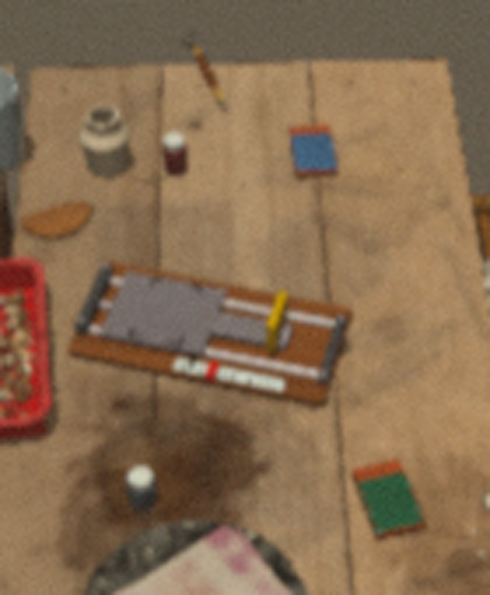

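The crop shows the blue tile at about (314,150) and the small green tile at (390,500). Both have an unglazed terracotta band at the far end, and their sizes match; the big green look-alike measures about 73x96. On the slide, the plate is at (165,312), the yellow bar at (277,322), and the red clip at (211,371) on a white scale. I'll move over the blue tile and look with the wrist camera.

```bash
python3 -m creep '[[[0.1,0.1,0],[0,0,0.27],1],[[0.1,0.1,0],[0,0,0.27],1],[[0.1,0.1,0],[0,0,0.27],1],[[0.1,0.1,0],[0,0,0.27],1],[[0.1,0.1,0],[0,0,0.27],1],[[0.1,0.1,0],[0,0,0.27],1],[[0.1,0.1,0],[0,0,0.27],1],[[0.1,0.1,0],[0,0,0.27],1],[[0.1,0.1,0],[0,0,0.27],1],[[0.1,0.1,0],[0,0,0.27],1]]'
python3 - <<'E'
from h import *
f=viewer.grab_frame("wrist"); cv2.imwrite("pics/w1.png",f["pixels"][:,:,::-1])
o=telemetry.get_obs(); print(f["mtx"],f["pose"].round(4),o["eef_pos"],o["tool_rot"],o["ft_force"])
r=rect(f,mask(f,*BLUE),.012);print(r)
E
```

```text
time_s: 1.4
eef_pos: [0.4745, -0.2731, 0.2023]
tool_rot: [0.679, 0.734, -0.0, -0.0]
ft_force: [-0.1, 0.1, 0.3]
opening: 1.004
finger_force: 0.0
[[349.7435234    0.         276.66996519]
 [  0.         349.7435234  212.36991501]
 [  0.           0.           1.        ]] [[ 9.971e-01 -7.290e-02 -2.380e-02  4.688e-01]
 [ 7.670e-02  9.443e-01  3.201e-01 -1.904e-01]
 [-9.000e-04 -3.209e-01  9.471e-01  3.745e-01]
 [ 0.000e+00  0.000e+00  0.000e+00  1.000e+00]] [ 0.47772302 -0.26957029  0.20234706] [ 6.76724563e-01  7.36233700e-01  1.94967821e-03 -5.69860891e-05] [ 3.13597696  2.14327946 -0.10205888]
(array([ 0.48071158, -0.26219207], dtype=float32), [np.float32(0.050499495), np.float32(0.06881743)], np.float32(-1.5102214), array([[ 0.4534251 , -0.22937502],
       [ 0.45759118, -0.29806623],
       [ 0.50799805, -0.2950091 ],
       [ 0.503832  , -0.22631787]], dtype=float32))
```

View pics/w1.png

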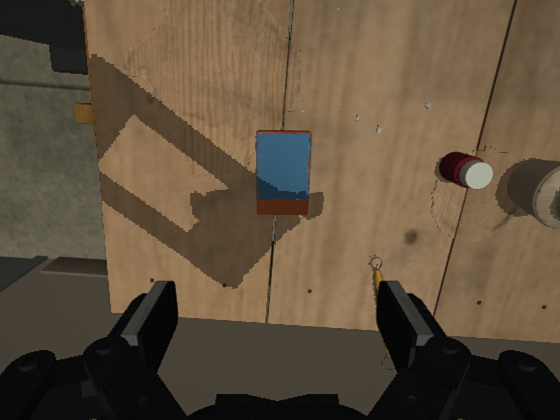

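The wrist image shows the blue tile from (257,130) to (310,214), including its terracotta rim and end band. The red bottle is at (467,170) and the jar at (535,190), both clear of it.

```bash
cat >> h.py <<'E'
TERRA=((0,130,40),(13,255,255)); TERRA2=((172,130,40),(180,255,255))
def tile(f,col,z,roi,out=None):
    """whole tile (glaze + terracotta) upper face as a fitted rectangle"""
    g=mask(f,*col,roi)
    m=g|mask(f,*TERRA,roi)|mask(f,*TERRA2,roi)
    m=cv2.morphologyEx(m,cv2.MORPH_CLOSE,np.ones((3,3),np.uint8)); m=cv2.morphologyEx(m,cv2.MORPH_OPEN,np.ones((3,3),np.uint8))
    return rect(f,m,z)
E
python3 - <<'E'
from h import *
f=viewer.grab_frame("wrist")
print(tile(f,BLUE,.012,(235,110,330,235)))
print(toplane(f,[(257,130),(311,130),(309,214),(257,214)],.012).round(4))
print(f["pixels"][[206,206,220,132,150],[280,265,280,285,257]])
E
```

```text
(array([ 0.48067003, -0.2694861 ], dtype=float32), [np.float32(0.05490657), np.float32(0.09006856)], np.float32(-1.4991418), array([[ 0.45006305, -0.22653288],
       [ 0.45651135, -0.3163703 ],
       [ 0.511277  , -0.31243932],
       [ 0.50482875, -0.22260194]], dtype=float32))
[[ 0.4548 -0.2227  0.012 ]
 [ 0.5093 -0.2182  0.012 ]
 [ 0.5175 -0.3078  0.012 ]
 [ 0.4607 -0.3125  0.012 ]]
[[ 79  39  19]
 [ 80  38  17]
 [ 82  66  49]
 [131 107  79]
 [ 55  93 115]]
```

```bash
python3 -m creep '[[[0.01,0,0],[0,0,0],1],[[0,0,-0.1],[0,0,0],1],[[0,0,-0.1],[0,0,0],1],[[0,0,-0.1],[0,0,0],1],[[0,0,-0.1],[0,0,0],1],[[0,0,-0.1],[0,0,0],1],[[0,0,-0.05],[0,0,0],1],[[0,0,0],[0,0,0],1]]'
python3 - <<'E'
from h import *
f=viewer.grab_frame("wrist"); cv2.imwrite("pics/w2.png",f["pixels"][:,:,::-1])
o=telemetry.get_obs(); print(o["eef_pos"],R.from_quat(o["tool_rot"]).as_matrix().round(3),o["ft_force"])
print(tile(f,BLUE,.012,(150,150,420,420)))
E
```

```text
time_s: 2.5
eef_pos: [0.4757, -0.2744, 0.0367]
tool_rot: [0.681, 0.732, -0.0, -0.001]
ft_force: [0.8, -0.4, -0.1]
opening: 0.998
finger_force: 0.0
[ 0.47652091 -0.27479483  0.03760315] [[-0.072  0.997 -0.   ]
 [ 0.997  0.072  0.   ]
 [ 0.    -0.    -1.   ]] [-0.11030141  0.69877781 -0.33289784]
(array([ 0.480933  , -0.26916152], dtype=float32), [np.float32(0.055975273), np.float32(0.090735495)], np.float32(-1.5079552), array([[ 0.4501515 , -0.22564097],
       [ 0.45584968, -0.31619737],
       [ 0.51171446, -0.3126821 ],
       [ 0.5060163 , -0.22212571]], dtype=float32))
```

View pics/w2.png

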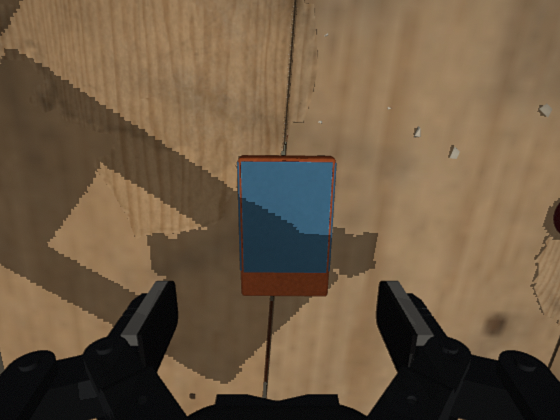

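The tile is framed at (238,157)–(335,296) and its measured size is 56x90.7 mm, so the estimate holds. I'll centre the tool, narrow the fingers and go down with force checks.

```bash
python3 -m creep '[[[0.016,0.018,0],[0,0,-0.018],0.7],[[0,0,-0.03],[0,0,0],0.7],[[0,0,-0.03],[0,0,0],0.7],[[0,0,0],[0,0,0],0.7]]' 25
python3 -m creep '[[[0,0,-0.01],[0,0,0],0.7],[[0,0,-0.01],[0,0,0],0.7],[[0,0,-0.01],[0,0,0],0.7],[[0,0,0],[0,0,0],0.7]]'
python3 - <<'E'
from h import *
f=viewer.grab_frame("wrist"); cv2.imwrite("pics/w3.png",f["pixels"][:,:,::-1])
o=telemetry.get_obs(); print(o["eef_pos"],R.from_quat(o["tool_rot"]).as_matrix().round(3),o["ft_force"])
print(tile(f,BLUE,.012,(182,120,385,420))[:3])
E
```

```text
time_s: 3.05
eef_pos: [0.4808, -0.2683, 0.0186]
tool_rot: [0.684, 0.729, -0.0, -0.001]
ft_force: [0.3, 0.0, -0.0]
opening: 0.85
finger_force: 0.0
time_s: 3.55
eef_pos: [0.4814, -0.2688, 0.0102]
tool_rot: [0.684, 0.729, -0.0, -0.0]
ft_force: [-0.0, -0.1, 0.6]
opening: 0.851
finger_force: 0.0
[ 0.48143955 -0.2688144   0.01036471] [[-0.064  0.998 -0.   ]
 [ 0.998  0.064  0.   ]
 [ 0.    -0.    -1.   ]] [ 0.05095195  0.15762705 -0.78415154]
(array([ 0.48103237, -0.26904058], dtype=float32), [np.float32(0.056168746), np.float32(0.09086358)], np.float32(-1.5072972))
```

View pics/w3.png

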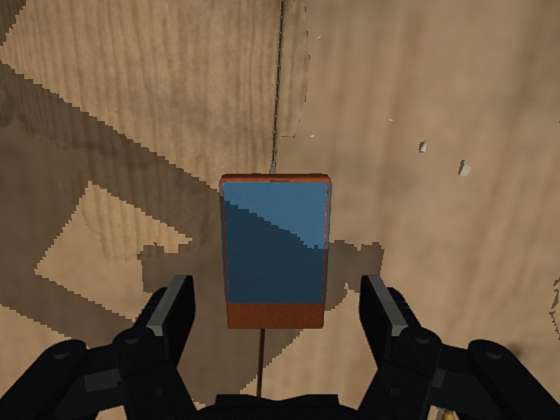

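The tile lies centred between the fingers: it spans columns 222–330 and the finger tips are at (185,278) and (370,278).

```bash
python3 -m creep '[[[0,0,-0.007],[0,0,0],0.7],[[0,0,-0.007],[0,0,0],0.7],[[0,0,-0.007],[0,0,0],0.7],[[0,0,0],[0,0,0],0.7]]'
python3 -m creep '[[[0,0,-0.004],[0,0,0],0.5],[[0,0,-0.004],[0,0,0],0.5],[[0,0,0],[0,0,0],0.5]]'
```

```text
time_s: 4.1
eef_pos: [0.4814, -0.2688, 0.004]
tool_rot: [0.684, 0.729, -0.0, -0.0]
ft_force: [-0.5, -0.6, 0.2]
opening: 0.846
finger_force: 0.0
time_s: 4.47
eef_pos: [0.4815, -0.2688, 0.0017]
tool_rot: [0.684, 0.729, -0.0, -0.0]
ft_force: [0.6, -0.6, 0.2]
opening: 0.751
finger_force: 0.0
```

```bash
python3 -m creep '[[[0,0,-0.005],[0,0,0],0.5],[[0,0,0],[0,0,0],0.5]]'
python3 -m creep '[[[0,0,-0.005],[0,0,0],0.5],[[0,0,0],[0,0,0],0.5]]'
```

```text
time_s: 4.72
eef_pos: [0.4814, -0.2688, 0.0002]
tool_rot: [0.684, 0.729, -0.0, -0.0]
ft_force: [-0.5, 0.3, 0.4]
opening: 0.748
finger_force: 0.0
time_s: 4.97
eef_pos: [0.4814, -0.2688, -0.0014]
tool_rot: [0.684, 0.729, -0.0, -0.0]
ft_force: [0.9, -0.7, -0.5]
opening: 0.75
finger_force: 0.0
```

```bash
python3 -m creep '[[[0,0,0],[0,0,0],0.3],[[0,0,0],[0,0,0],0.1],[[0,0,0],[0,0,0],0],[[0,0,0],[0,0,0],0],[[0,0,0],[0,0,0],0]]' 30
python3 -m creep '[[[0,0,0.03],[0,0,0],0],[[0,0,0.03],[0,0,0],0],[[0,0,0.05],[0,0,0],0],[[0,0,0.06],[0,0,0],0],[[0,0,0],[0,0,0],0]]'
python3 - <<'E'
from h import *
f=viewer.grab_frame("wrist"); cv2.imwrite("pics/w4.png",f["pixels"][:,:,::-1])
o=telemetry.get_obs(); print(o["eef_pos"],R.from_quat(o["tool_rot"]).as_rotvec(),o["ft_force"],o["opening"])
for z in (.055,.06,.065): print(tile(f,BLUE,z,(205,120,362,420))[:3])
E
```

```text
time_s: 5.6
eef_pos: [0.4816, -0.2689, -0.0012]
tool_rot: [0.684, 0.729, -0.0, -0.0]
ft_force: [1.1, -0.3, 0.2]
opening: 0.496
finger_force: 0.0
time_s: 6.22
eef_pos: [0.4829, -0.2698, 0.0518]
tool_rot: [0.684, 0.729, 0.0, 0.002]
ft_force: [-0.1, 0.1, -0.8]
opening: 0.499
finger_force: 0.0
[ 0.48225565 -0.26941267  0.05089654] [2.14766474e+00 2.28966554e+00 3.27564795e-04] [-0.06138292 -0.07207436  0.71551244] 0.49961743549554555
(array([ 0.4803472, -0.2522619], dtype=float32), [np.float32(0.044715438), np.float32(0.072346866)], np.float32(-1.5089219))
(array([ 0.4802695 , -0.25032026], dtype=float32), [np.float32(0.043391205), np.float32(0.070204265)], np.float32(-1.5089221))
(array([ 0.48019183, -0.24837865], dtype=float32), [np.float32(0.042066965), np.float32(0.06806172)], np.float32(-1.5089228))
```

View pics/w4.png

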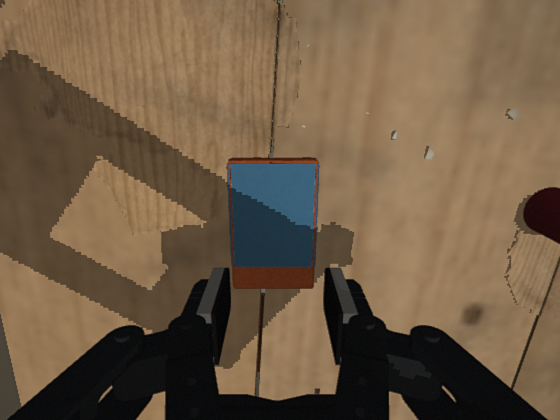

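The fingers closed to 42 mm without touching the tile, so the real finger tips sit well above the nominal TCP height. I'll check this with the fixed cameras, drawing the TCP line with 20 mm ticks.

```bash
python3 - <<'E'
from h import *
o=telemetry.get_obs(); p=o["eef_pos"]; out=[]
for n in ("scene","side"):
    f=viewer.grab_frame(n); im=f["pixels"].copy()
    c=proj(f,p)[0].astype(int); x0,y0=c[0]-45,c[1]-60
    cr=cv2.resize(im[max(y0,0):y0+100,x0:x0+65+25],None,fx=4.4,fy=4.4,interpolation=cv2.INTER_CUBIC)
    for i,dz in enumerate((0,.02,.04)):
        q=(proj(f,p+[0,0,dz])[0]-[x0,max(y0,0)])*4.4
        cv2.circle(cr,tuple(q.astype(int)),3,[(255,0,255),(255,255,0),(0,255,255)][i],-1)
    out.append(cr); 
h=min(a.shape[0] for a in out)
cv2.imwrite("pics/tip.png",np.hstack([a[:h] for a in out])[...,::-1])
w=viewer.grab_frame("wrist"); print(w["pose"][:3,3]-p)
E
```

```text
[-0.00553547  0.08341969  0.17102911]
```

View pics/tip.png

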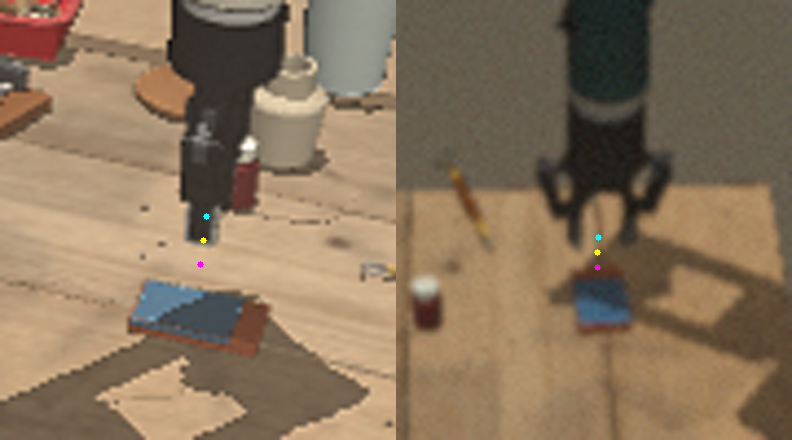

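In both views the finger tips end about 20 mm above the reported TCP (yellow tick, scene crop (203,240)). I'll go down guarded to below z=0 until contact, with the fingers open to 64 mm.

```bash
python3 -m creep '[[[0,0,0],[0,0,0],0.6],[[0,0,-0.05],[0,0,0],0.6],[[0,0,-0.06],[0,0,0],0.6],[[0,0,-0.05],[0,0,0],0.6],[[0,0,-0.01],[0,0,0],0.6],[[0,0,-0.01],[0,0,0],0.6],[[0,0,0],[0,0,0],0.6]]'
for i in 1 ; do python3 -m creep '[[[0,0,-0.006],[0,0,0],0.6],[[0,0,-0.006],[0,0,0],0.6],[[0,0,0],[0,0,0],0.6]]'; done
python3 -m creep '[[[0,0,-0.006],[0,0,0],0.6],[[0,0,0],[0,0,0],0.6]]'
python3 -m creep '[[[0,0,-0.006],[0,0,0],0.6],[[0,0,0],[0,0,0],0.6]]'
```

```text
time_s: 7.3
eef_pos: [0.4818, -0.2691, -0.0041]
tool_rot: [0.684, 0.729, -0.0, 0.0]
ft_force: [0.1, -0.3, -0.3]
opening: 0.798
finger_force: 0.0
time_s: 7.68
eef_pos: [0.4815, -0.2688, -0.0078]
tool_rot: [0.684, 0.729, -0.0, -0.0]
ft_force: [-0.3, -0.5, -0.3]
opening: 0.805
finger_force: 0.0
time_s: 7.92
eef_pos: [0.4815, -0.2688, -0.0098]
tool_rot: [0.684, 0.729, -0.0, -0.0]
ft_force: [-0.8, 0.2, 0.1]
opening: 0.804
finger_force: 0.0
time_s: 8.18
eef_pos: [0.4814, -0.2688, -0.0116]
tool_rot: [0.684, 0.729, -0.0, -0.0]
ft_force: [0.4, -0.7, -0.4]
opening: 0.8
finger_force: 0.0
```

```bash
python3 -m creep '[[[0,0,-0.006],[0,0,0],0.6],[[0,0,0],[0,0,0],0.4],[[0,0,0],[0,0,0],0.2],[[0,0,0],[0,0,0],0.1],[[0,0,0],[0,0,0],0.1],[[0,0,0],[0,0,0],0.1]]' 25
```

```text
time_s: 8.93
eef_pos: [0.4815, -0.2689, -0.0132]
tool_rot: [0.684, 0.729, -0.0, -0.0]
ft_force: [-0.6, 0.2, 0.5]
opening: 0.555
finger_force: 0.0
```

```bash
python3 -m creep '[[[0,0,0],[0,0,0],0.55],[[0,0,0],[0,0,0],0.55],[[0,0,-0.01],[0,0,0],0.55],[[0,0,-0.01],[0,0,0],0.55],[[0,0,0],[0,0,0],0.55]]'
python3 -m creep '[[[0,0,-0.007],[0,0,0],0.55],[[0,0,-0.007],[0,0,0],0.55],[[0,0,0],[0,0,0],0.55]]'
python3 -m creep '[[[0,0,0],[0,0,0],0.3],[[0,0,0],[0,0,0],0.2],[[0,0,0],[0,0,0],0.1],[[0,0,0],[0,0,0],0.1]]' 25
```

```text
time_s: 9.55
eef_pos: [0.4812, -0.2686, -0.0196]
tool_rot: [0.684, 0.729, -0.0, -0.0]
ft_force: [-0.3, -0.3, 0.5]
opening: 0.776
finger_force: 0.0
time_s: 9.93
eef_pos: [0.4814, -0.2687, -0.0237]
tool_rot: [0.684, 0.729, -0.0, -0.0]
ft_force: [0.6, 0.4, 0.2]
opening: 0.773
finger_force: 0.0
time_s: 10.42
eef_pos: [0.4815, -0.2688, -0.0232]
tool_rot: [0.684, 0.729, -0.0, -0.0]
ft_force: [-1.3, -0.1, 5.7]
opening: 0.64
finger_force: 26.1
```

```bash
python3 -m creep '[[[0,0,0],[0,0,0],0.5],[[0,0,0],[0,0,0],0.5],[[0,0,-0.006],[0,0,0],0.5],[[0,0,0],[0,0,0],0.5]]'
python3 -m creep '[[[0,0,-0.006],[0,0,0],0.5],[[0,0,0],[0,0,0],0.5]]'
python3 -m creep '[[[0,0,-0.005],[0,0,0],0.5],[[0,0,0],[0,0,0],0.5]]'
python3 -m creep '[[[0,0,0],[0,0,0],0.3],[[0,0,0],[0,0,0],0.2],[[0,0,0],[0,0,0],0.2]]' 25
```

```text
time_s: 10.92
eef_pos: [0.4814, -0.2687, -0.0255]
tool_rot: [0.684, 0.729, -0.0, -0.0]
ft_force: [-0.2, 0.4, -0.0]
opening: 0.751
finger_force: 0.0
time_s: 11.18
eef_pos: [0.4814, -0.2688, -0.0272]
tool_rot: [0.684, 0.729, -0.0, -0.0]
ft_force: [-0.3, 0.4, -0.2]
opening: 0.751
finger_force: 0.0
time_s: 11.42
eef_pos: [0.4815, -0.2688, -0.0287]
tool_rot: [0.684, 0.729, -0.0, -0.0]
ft_force: [-0.2, 0.6, 0.1]
opening: 0.75
finger_force: 0.0
time_s: 11.8
eef_pos: [0.4815, -0.2689, -0.0283]
tool_rot: [0.684, 0.729, -0.0, -0.0]
ft_force: [-1.0, 1.4, 3.6]
opening: 0.644
finger_force: 26.6
```

Gripped at an opening of 0.64 (about 56 mm) with 26 N on the pad, the grip now well down the tile. With the underside on the table, the TCP reads -28.3 mm. Next I'll lift and go to a lookout beside the slide.

```bash
python3 -m creep '[[[0,0,0.02],[0,0,0],0.1],[[0,0,0.08],[0,0,0],0.1],[[0,0,0.13],[0,0,0],0.1],[[0,0,0.15],[0,0,0],0.1],[[0,0,0.15],[0,0,0],0.1],[[0,0,0.13],[0,0,0],0.1],[[0,0,0.11],[0,0,0],0.1],[[0,0,0],[0,0,0],0.1]]'
python3 -m creep '[[[0.083,0.117,0],[0,0,-0.116],0.1],[[0.083,0.117,0],[0,0,-0.116],0.1],[[0.083,0.117,0],[0,0,-0.116],0.1],[[0.083,0.117,0],[0,0,-0.116],0.1],[[0.083,0.117,0],[0,0,-0.116],0.1],[[0.083,0.117,0],[0,0,-0.116],0.1],[[0,0,0],[0,0,0],0.1],[[0,0,0],[0,0,0],0.1]]'
python3 - <<'E'
from h import *
f=viewer.grab_frame("wrist"); cv2.imwrite("pics/w5.png",f["pixels"][:,:,::-1]); np.savez("pics/w5.npz",**f)
o=telemetry.get_obs(); print(o["eef_pos"],R.from_quat(o["tool_rot"]).as_matrix().round(3),o["ft_force"])
print(rect(f,mask(f,*YEL),.072))
E
```

```text
time_s: 12.8
eef_pos: [0.4832, -0.2701, 0.2054]
tool_rot: [0.684, 0.729, 0.0, 0.003]
ft_force: [0.2, -0.0, -0.8]
opening: 0.643
finger_force: 27.1
time_s: 13.8
eef_pos: [0.6297, -0.0583, 0.201]
tool_rot: [0.8, 0.6, -0.001, -0.001]
ft_force: [-0.7, -0.0, -0.7]
opening: 0.651
finger_force: 27.1
[ 0.62971044 -0.05883389  0.20137405] [[ 0.28   0.96  -0.002]
 [ 0.96  -0.28  -0.   ]
 [-0.001 -0.002 -1.   ]] [ 0.15733055  0.52458516 -1.71859629]
(array([0.54313564, 0.0675085 ], dtype=float32), [np.float32(0.010869961), np.float32(0.057679806)], np.float32(1.2823606), array([[0.52972156, 0.04140598],
       [0.5401425 , 0.03831397],
       [0.55654967, 0.09361102],
       [0.5461288 , 0.09670303]], dtype=float32))
```

View pics/w5.png

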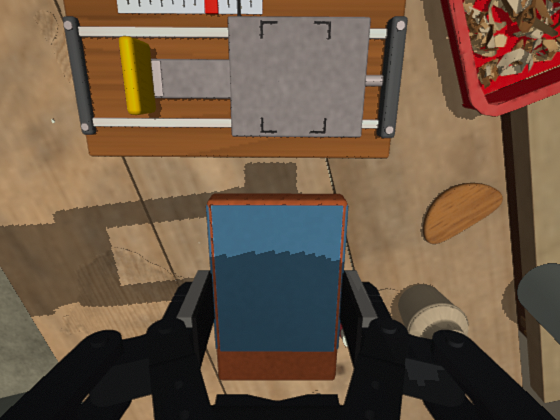

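The slide is fully in view. The corner marks are at about (261,21), (330,21), (327,132) and (262,132), the bar at (130,75), the clip at (212,5) and the pointer at (237,5). The held tile spans (208,195)–(347,380), level in the fingers.

```bash
python3 - <<'E'
from h import *
f=dict(np.load("pics/w5.npz"))
g=cv2.cvtColor(f["pixels"],cv2.COLOR_RGB2GRAY); m=np.zeros_like(g); m[18:134,240:352]=(g[18:134,240:352]<60)*255
v,u=np.nonzero(m); P=(toplane(f,np.c_[u,v],.028)[:,:2]*1000).astype(np.float32)
print(u.min(),u.max(),v.min(),v.max(),len(u))
r=cv2.minAreaRect(P); b=cv2.boxPoints(r)/1000; print("marks",np.array(r[0])/1000,r[1],r[2]); 
e=[b[1]-b[0],b[2]-b[1]]; e.sort(key=np.linalg.norm); print("long angle",np.arctan2(*e[1][::-1]))
print("bycorner",toplane(f,[(261,21),(330,21),(327,132),(262,132)],.028).mean(0))
# yellow: pixel-sharp
print("from bar",np.array([.5431,.0675])+.135*np.array([np.cos(-.288),np.sin(-.288)]))
t=tile(f,BLUE,.2417,(204,185,352,392)); print("tile",t[:3])
gm=rect(f,mask(f,*BLUE,(200,180,352,392)),.2417); print(gm[:3])
red=mask(f,(0,150,120),(8,255,255),(195,0,230,25)); vv,uu=np.nonzero(red); print("red px",uu.min(),uu.max(),vv.max(), toplane(f,[(uu.mean(),5)],.03))
E
```

```text
260 330 21 132 209
marks [0.67183319 0.02898042] (95.75593566894531, 62.259674072265625) 73.53433227539062
long angle 1.2834166
bycorner [0.67252486 0.02879594 0.028     ]
from bar [0.67253987 0.02915525]
tile (array([ 0.63077825, -0.05783689], dtype=float32), [np.float32(0.056794524), np.float32(0.091447674)], np.float32(1.2905673))
(array([ 0.6320443 , -0.05229991], dtype=float32), [np.float32(0.05190478), np.float32(0.06935787)], np.float32(1.2883099))
red px 205 217 12 [[0.61857937 0.1067763  0.03      ]]
```

Marks centre is (0.672,0.029) with the long axis at 1.283 rad, and the bar-derived estimate agrees within 1 mm. Carrying the tile over.

```bash
python3 -m creep '[[[0.035,0.073,0],[0,0,-0.012],0.1],[[0.035,0.073,0],[0,0,0],0.1],[[0.035,0.073,-0.05],[0,0,0],0.1],[[0.035,0.073,-0.1],[0,0,0],0.1],[[0,0,-0.13],[0,0,0],0.1],[[0,0,-0.13],[0,0,0],0.1],[[0,0,-0.1],[0,0,0],0.1],[[0,0,-0.06],[0,0,0],0.1],[[0,0,0],[0,0,0],0.1],[[0,0,0],[0,0,0],0.1]]'
python3 - <<'E'
from h import *
f=viewer.grab_frame("wrist"); cv2.imwrite("pics/w6.png",f["pixels"][:,:,::-1]); np.savez("pics/w6.npz",**f)
o=telemetry.get_obs(); p=o["eef_pos"];print(p,R.from_quat(o["tool_rot"]).as_matrix().round(3)[0],o["ft_force"])
t=tile(f,BLUE,p[2]+.0283+.012,(195,150,360,392)); print("tile",t[:3])
print(rect(f,mask(f,*YEL),.072)[:3])
E
```

```text
time_s: 15.1
eef_pos: [0.674, 0.0294, 0.0325]
tool_rot: [0.802, 0.598, 0.001, 0.001]
ft_force: [-0.0, 0.2, -0.2]
opening: 0.646
finger_force: 27.1
[0.67426929 0.02936344 0.03288374] [0.286 0.958 0.003] [ 0.99272064 -0.18819301 -0.89277699]
tile (array([0.67474097, 0.02979525], dtype=float32), [np.float32(0.06285152), np.float32(0.09090774)], np.float32(1.2792026))Traceback (most recent call last):
  File "<stdin>", line 5, in <module>
  File "h.py", line 20, in rect
    c=max(cv2.findContours(m,cv2.RETR_EXTERNAL,cv2.CHAIN_APPROX_NONE)[0],key=cv2.contourArea)
ValueError: max() iterable argument is empty
```

```bash
python3 -m creep '[[[-0.009,-0.002,0],[0,0,0],0.1],[[0,0,-0.04],[0,0,0],0.1],[[0,0,-0.03],[0,0,0],0.1],[[0,0,-0.02],[0,0,0],0.1],[[0,0,0],[0,0,0],0.1],[[0,0,0],[0,0,0],0.1]]'
python3 - <<'E'
from h import *
f=viewer.grab_frame("wrist"); np.savez("pics/w7.npz",**f)
o=telemetry.get_obs(); p=o["eef_pos"];print(p,R.from_quat(o["tool_rot"]).as_matrix().round(3)[:2],o["ft_force"])
t=tile(f,BLUE,p[2]+.0283+.012,(195,150,360,392)); print("tile",t[:3])
g=cv2.cvtColor(f["pixels"],cv2.COLOR_RGB2GRAY)
c=np.array([.672,.029]);a=1.283-np.pi/2;X=np.array([np.cos(a),np.sin(a)]);Y=np.array([-X[1],X[0]])
print("expected mark corners px",proj(f,[np.r_[c+sx*.0295*X+sy*.0465*Y,.028] for sx,sy in((-1,1),(1,1),(1,-1),(-1,-1))]).round(1).tolist())
# crop
cv2.imwrite("pics/w7.png",cv2.resize(f["pixels"][120:420,160:400],None,fx=2,fy=2,interpolation=cv2.INTER_CUBIC)[...,::-1])
E
```

```text
time_s: 15.9
eef_pos: [0.6704, 0.0287, 0.0044]
tool_rot: [0.802, 0.598, 0.0, -0.0]
ft_force: [0.1, 0.6, -1.3]
opening: 0.642
finger_force: 27.1
[0.67054174 0.02875312 0.00464309] [[ 0.286  0.958  0.   ]
 [ 0.958 -0.286  0.   ]] [ 0.01878203  0.02317045 -0.8183025 ]
tile (array([0.6709957 , 0.02869431], dtype=float32), [np.float32(0.07158144), np.float32(0.09167426)], np.float32(1.2803117))
expected mark corners px [[211.0, 180.9], [346.4, 180.5], [335.5, 354.8], [222.2, 355.0]]
```

```bash
python3 -m creep '[[[0.003,0,-0.006],[0,0,0.004],0.1],[[0,0,-0.006],[0,0,0],0.1],[[0,0,0],[0,0,0],0.1]]'
python3 -m creep '[[[0,0,-0.004],[0,0,0],0.1],[[0,0,0],[0,0,0],0.1]]'
```

```text
time_s: 16.32
eef_pos: [0.671, 0.0288, 0.0007]
tool_rot: [0.801, 0.598, -0.0, -0.0]
ft_force: [0.4, -0.3, -1.1]
opening: 0.648
finger_force: 27.1
time_s: 16.58
eef_pos: [0.6712, 0.0287, -0.0003]
tool_rot: [0.801, 0.598, 0.0, -0.0]
ft_force: [-0.0, 0.7, -0.6]
opening: 0.646
finger_force: 27.2
```

```bash
python3 -m creep '[[[0,0,-0.003],[0,0,0],0.1],[[0,0,0],[0,0,0],0.1]]'
python3 -m creep '[[[0,0,-0.002],[0,0,0],0.1],[[0,0,0],[0,0,0],0.1]]'
```

```text
time_s: 16.82
eef_pos: [0.6713, 0.0287, -0.0003]
tool_rot: [0.801, 0.598, 0.0, 0.0]
ft_force: [-2.6, -0.3, 5.7]
opening: 0.645
finger_force: 27.8
time_s: 17.08
eef_pos: [0.6712, 0.0287, -0.0004]
tool_rot: [0.801, 0.598, 0.0, 0.0]
ft_force: [-3.5, -0.4, 9.5]
opening: 0.652
finger_force: 28.2
```

```bash
python3 -m creep '[[[0,0,0.003],[0,0,0],0.1],[[0,0,0],[0,0,0],0.35],[[0,0,0],[0,0,0],0.45],[[0,0,0],[0,0,0],0.6],[[0,0,0],[0,0,0],0.6]]'
python3 -m creep '[[[0,0,0.02],[0,0,0],0.6],[[0,0,0.05],[0,0,0],0.6],[[0,0,0.1],[0,0,0],0.7],[[0,-0.08,0.1],[0,0,0],0.7],[[0,-0.1,0.12],[0,0,0],0.7],[[0,-0.1,0.1],[0,0,0],0.7],[[0,0,0],[0,0,0],0.7],[[0,0,0],[0,0,0],0.7]]'
cat >> h.py <<'E'
def marks(f):
    """corner marks around predicted place, robustly: dark pixels on the plate"""
    c=np.array([.672,.029]);a=1.283-np.pi/2;X=np.array([np.cos(a),np.sin(a)]);Y=np.array([-X[1],X[0]])
    g=cv2.cvtColor(f["pixels"],cv2.COLOR_RGB2GRAY); k=np.zeros_like(g)
    q=proj(f,[np.r_[c+sx*.056*X+sy*.050*Y,.028] for sx,sy in((-1,1),(1,1),(1,-1),(-1,-1))]).astype(np.int32)
    cv2.fillPoly(k,[q],255)
    v,u=np.nonzero((g<55)&(k>0)); return u,v
E
python3 - <<'E'
from h import *
f=viewer.grab_frame("wrist"); np.savez("pics/w8.npz",**f)
o=telemetry.get_obs(); p=o["eef_pos"];print(p,R.from_quat(o["tool_rot"]).as_matrix().round(3)[:2])
q=proj(f,[.672,.029,.04])[0]; print(q)
roi=tuple(int(x) for x in (max(q[0]-75,0),max(q[1]-95,0),q[0]+75,q[1]+95))
t=tile(f,BLUE,.040,roi); print("tile",t[:3])
print(rect(f,mask(f,*BLUE,roi),.040)[:3])
print("yel",rect(f,mask(f,*YEL),.072)[:3])
E
```

```text
time_s: 17.7
eef_pos: [0.6711, 0.0287, -0.0011]
tool_rot: [0.801, 0.598, -0.0, -0.0]
ft_force: [-0.0, -0.1, -0.6]
opening: 0.8
finger_force: 0.0
time_s: 18.7
eef_pos: [0.6707, -0.0547, 0.1461]
tool_rot: [0.801, 0.598, 0.0, -0.0]
ft_force: [-0.2, 0.6, -0.4]
opening: 0.849
finger_force: 0.0
[ 0.67017955 -0.05427698  0.14535571] [[ 0.284  0.959 -0.002]
 [ 0.959 -0.284  0.001]]
[246.41182838  97.23550117]
tile (array([0.6711682 , 0.02733247], dtype=float32), [np.float32(0.056089934), np.float32(0.088562444)], np.float32(1.2830086))
(array([0.67345613, 0.03538402], dtype=float32), [np.float32(0.05155882), np.float32(0.06916959)], np.float32(1.2818743))
yel (array([0.54321563, 0.06753743], dtype=float32), [np.float32(0.010871892), np.float32(0.05781765)], np.float32(1.2842547))
```

The blue tile sits within about 1 mm of the marks at the right angle, and the slide is still home. Moving to the green tile.

```bash
python3 -m creep '[[[-0.1,0.127,0.019],[0,0,0.134],0.7],[[-0.1,0.127,0.019],[0,0,0.134],0.7],[[-0.1,0.127,0.019],[0,0,0.134],0.7],[[-0.1,0.127,0.019],[0,0,0.134],0.7],[[-0.1,0.127,0.019],[0,0,0.134],0.7],[[-0.1,0.127,0.019],[0,0,0.134],0.7],[[-0.1,0.127,0.019],[0,0,0.134],0.7],[[-0.1,0.127,0.019],[0,0,0.134],0.7],[[0,0,0],[0,0,0],0.6],[[0,0,0],[0,0,0],0.6]]'
python3 - <<'E'
from h import *
f=viewer.grab_frame("wrist"); np.savez("pics/w9.npz",**f)
o=telemetry.get_obs(); p=o["eef_pos"];Rm=R.from_quat(o["tool_rot"]).as_matrix();print(p,np.arctan2(Rm[1,1],Rm[0,1]))
q=proj(f,[.426,.29,.012])[0]; print(q)
roi=tuple(int(x) for x in (max(q[0]-75,0),max(q[1]-90,0),q[0]+75,q[1]+90))
print("tile",tile(f,GREEN,.012,roi)[:3]); print(rect(f,mask(f,*GREEN,roi),.012)[:3])
E
```

```text
time_s: 20.0
eef_pos: [0.4305, 0.2497, 0.1909]
tool_rot: [0.614, 0.79, -0.001, -0.0]
ft_force: [-0.2, -0.3, 0.3]
opening: 0.801
finger_force: 0.0
[0.43102445 0.24924768 0.19099506] 0.2480709275290094
[282.0859146  139.09671167]
tile (array([0.42918783, 0.29100692], dtype=float32), [np.float32(0.055490863), np.float32(0.08965712)], np.float32(-1.3245201))
(array([0.4277145 , 0.29889587], dtype=float32), [np.float32(0.051339153), np.float32(0.068747215)], np.float32(-1.3339331))
```

```bash
python3 -m creep '[[[-0.006,0.07,-0.08],[0,0,0],0.6],[[0,0.069,-0.1],[0,0,-0.01],0.6],[[0,0,-0.12],[0,0,0],0.6],[[0,0,-0.12],[0,0,0],0.6],[[0,0,-0.1],[0,0,0],0.6],[[0,0,-0.06],[0,0,0],0.6],[[0,0,0],[0,0,0],0.6],[[0,0,0],[0,0,0],0.6]]'
python3 - <<'E'
from h import *
f=viewer.grab_frame("wrist"); np.savez("pics/w10.npz",**f)
o=telemetry.get_obs(); p=o["eef_pos"];Rm=R.from_quat(o["tool_rot"]).as_matrix();print(p,np.arctan2(Rm[1,1],Rm[0,1]))
roi=(192,100,372,400)
print("tile",tile(f,GREEN,.012,roi)[:3]); print(rect(f,mask(f,*GREEN,roi),.012)[:3])
E
```

```text
time_s: 21.05
eef_pos: [0.4303, 0.2909, 0.018]
tool_rot: [0.617, 0.787, 0.0, 0.0]
ft_force: [-0.0, -0.2, -0.7]
opening: 0.801
finger_force: 0.0
[0.43039206 0.29116287 0.01832766] 0.24201647546560195
tile (array([0.42955574, 0.29240537], dtype=float32), [np.float32(0.056123298), np.float32(0.09082769)], np.float32(-1.3297117))
(array([0.4279389 , 0.29866302], dtype=float32), [np.float32(0.051821735), np.float32(0.06950001)], np.float32(-1.3296455))
```

```bash
python3 -m creep '[[[-0.003,0.004,-0.03],[0,0,0],0.55],[[0,0,-0.04],[0,0,0],0.55],[[0,0,-0.04],[0,0,0],0.55],[[0,0,-0.02],[0,0,0],0.55],[[0,0,-0.01],[0,0,0],0.55],[[0,0,-0.01],[0,0,0],0.55],[[0,0,0],[0,0,0],0.55]]'
python3 -m creep '[[[0,0,-0.005],[0,0,0],0.5],[[0,0,0],[0,0,0],0.5]]'
```

```text
time_s: 21.98
eef_pos: [0.4285, 0.2925, -0.0274]
tool_rot: [0.616, 0.788, -0.0, -0.0]
ft_force: [0.4, 0.2, 0.1]
opening: 0.777
finger_force: 0.0
time_s: 22.22
eef_pos: [0.4285, 0.2925, -0.0287]
tool_rot: [0.616, 0.788, 0.0, 0.0]
ft_force: [-0.3, -0.3, -0.5]
opening: 0.749
finger_force: 0.0
```

```bash
python3 -m creep '[[[0.0035,0,0],[0,0,0],0.45],[[0,0,0],[0,0,0],0.3],[[0,0,0],[0,0,0],0.2],[[0,0,0],[0,0,0],0.1],[[0,0,0],[0,0,0],0.1]]' 25
python3 - <<'E'
from h import *
o=telemetry.get_obs(); print(o["eef_pos"],o["finger_force"])
E
python3 -m creep '[[[0,0,0.02],[0,0,0],0.1],[[0,0,0.08],[0,0,0],0.1],[[0,0,0.13],[0,0,0],0.1],[[0,0,0.15],[0,0,0],0.1],[[0,0,0.15],[0,0,0],0.1],[[0,0,0.13],[0,0,0],0.1],[[0,0,0.11],[0,0,0],0.1],[[0,0,0],[0,0,0],0.1]]'
python3 -m creep '[[[0.074,-0.13,0],[0,0,-0.118],0.1],[[0.074,-0.13,0],[0,0,-0.118],0.1],[[0.074,-0.13,0],[0,0,-0.118],0.1],[[0.074,-0.13,0],[0,0,-0.118],0.1],[[0.074,-0.13,0],[0,0,-0.118],0.1],[[0.074,-0.13,0],[0,0,-0.118],0.1],[[0.074,-0.13,0],[0,0,-0.118],0.1],[[0.074,-0.13,0],[0,0,-0.118],0.1],[[0.074,-0.13,0],[0,0,-0.118],0.1],[[0,0,0],[0,0,0],0.1]]'
python3 - <<'E'
from h import *
from cell import telemetry
import time
f=viewer.grab_frame("wrist"); f=viewer.grab_frame("wrist"); np.savez("pics/w11.npz",**f)
o=telemetry.get_obs(); p=o["eef_pos"];Rm=R.from_quat(o["tool_rot"]).as_matrix();print(p,np.arctan2(Rm[1,1],Rm[0,1]),o["finger_force"],o["ft_force"])
roi=(204,180,352,395)
print("green",tile(f,GREEN,p[2]+.0403,roi)[:3]); print(rect(f,mask(f,*GREEN,roi),p[2]+.0403)[:3])
q=proj(f,[.672,.029,.04])[0]; roi=(int(q[0]-60),max(int(q[1]-80),0),int(q[0]+60),int(q[1]+75)); print(roi)
print("blue",tile(f,BLUE,.04,roi)[:3]); print(rect(f,mask(f,*BLUE,roi),.04)[:3])
E
```

```text
time_s: 22.85
eef_pos: [0.4297, 0.2925, -0.0285]
tool_rot: [0.616, 0.788, 0.0, 0.0]
ft_force: [-0.2, -0.4, 5.6]
opening: 0.646
finger_force: 26.3
[ 0.42974224  0.29251556 -0.02846026] 26.320442855358124
time_s: 23.85
eef_pos: [0.4311, 0.2933, 0.2049]
tool_rot: [0.616, 0.788, 0.003, 0.001]
ft_force: [0.8, -0.2, -1.8]
opening: 0.647
finger_force: 27.4
time_s: 25.1
eef_pos: [0.6298, -0.0615, 0.2001]
tool_rot: [0.802, 0.597, -0.001, -0.0]
ft_force: [-0.9, 0.6, -0.7]
opening: 0.647
finger_force: 27.4
[ 0.62799476 -0.05844467  0.200366  ] -0.28862945981160637 27.352905571460724 [-0.28783859  0.47496416 -0.28801303]
green (array([ 0.62993217, -0.05925534], dtype=float32), [np.float32(0.057307918), np.float32(0.09174985)], np.float32(1.288866))
(array([ 0.63101417, -0.05348078], dtype=float32), [np.float32(0.05188902), np.float32(0.06986159)], np.float32(1.2794167))
(235, 0, 355, 151)
blue (array([0.67109466, 0.02733048], dtype=float32), [np.float32(0.057151005), np.float32(0.08870542)], np.float32(1.2795022))
(array([0.6734545 , 0.03515486], dtype=float32), [np.float32(0.0514412), np.float32(0.069331154)], np.float32(1.2795185))
```

```bash
python3 -m creep '[[[0.005,0,0],[0,0,0],0.1],[[0,0,0],[0,0,0],0.1],[[0,0,0],[0,0,0],0.1]]'
cat > m.py <<'E'
from h import *
Y=np.array([.2838,.9589]);X=np.array([.9589,-.2838])
for i in range(3):
    o1=telemetry.get_obs(); f=viewer.grab_frame("wrist"); o=telemetry.get_obs(); p=o1["eef_pos"];Rm=R.from_quat(o1["tool_rot"]).as_matrix()
    g=rect(f,mask(f,*GREEN,(200,130,355,395)),p[2]+.0403); d=g[0]-p[:2]
    print(p.round(4),round(np.arctan2(Rm[1,1],Rm[0,1]),4),"green",g[0].round(4),round(float(g[2]),4),"off X,Y",(d@X).round(4),(d@Y).round(4))
E
python3 m.py
```

```text
time_s: 25.58
eef_pos: [0.6306, -0.0578, 0.2023]
tool_rot: [0.801, 0.599, 0.0, -0.0]
ft_force: [-0.6, 0.1, -1.3]
opening: 0.646
finger_force: 27.4
[ 0.6306 -0.0578  0.2023] -0.2869 green [ 0.6329 -0.0518] 1.2826 off X,Y 0.0005 0.0064
[ 0.6306 -0.0579  0.2024] -0.2871 green [ 0.6329 -0.0519] 1.2832 off X,Y 0.0005 0.0064
[ 0.6307 -0.0581  0.2024] -0.2874 green [ 0.633  -0.0521] 1.2821 off X,Y 0.0004 0.0065
```

```bash
python3 -m creep '[[[0.034,0.073,0],[0,0,-0.003],0.1],[[0.034,0.073,0],[0,0,0],0.1],[[0.034,0.073,-0.05],[0,0,0],0.1],[[0.033,0.072,-0.1],[0,0,0],0.1],[[0,0,-0.13],[0,0,0],0.1],[[0,0,-0.13],[0,0,0],0.1],[[0,0,-0.1],[0,0,0],0.1],[[0,0,-0.06],[0,0,0],0.1],[[0,0,0],[0,0,0],0.1],[[0,0,0],[0,0,0],0.1]]'
python3 -m creep '[[[0,0,0],[0,0,0],0.1],[[0,0,0],[0,0,0],0.1]]'
python3 m.py
```

```text
time_s: 26.98
eef_pos: [0.6724, 0.0289, 0.0322]
tool_rot: [0.802, 0.598, 0.001, 0.001]
ft_force: [0.4, -0.4, -1.7]
opening: 0.645
finger_force: 27.3
time_s: 27.22
eef_pos: [0.6721, 0.0287, 0.0323]
tool_rot: [0.802, 0.598, 0.001, 0.001]
ft_force: [0.3, -0.9, -1.9]
opening: 0.646
finger_force: 27.3
[0.6721 0.0287 0.0323] -0.2896 green [0.6742 0.0347] 1.2796 off X,Y 0.0003 0.0064
[0.6719 0.0286 0.0321] -0.2896 green [0.674  0.0347] 1.2796 off X,Y 0.0003 0.0065
[0.6717 0.0287 0.0319] -0.2896 green [0.6739 0.0347] 1.2796 off X,Y 0.0004 0.0064
```

```bash
python3 -m creep '[[[0,0.001,-0.02],[0,0,0.003],0.1],[[0,0,-0.02],[0,0,0],0.1],[[0,0,-0.012],[0,0,0],0.1],[[0,0,0],[0,0,0],0.1],[[0,0,0],[0,0,0],0.1],[[0,0,0],[0,0,0],0.1]]'
python3 m.py
```

```text
time_s: 28.12
eef_pos: [0.6715, 0.029, 0.0158]
tool_rot: [0.801, 0.598, 0.0, 0.0]
ft_force: [0.0, 0.0, -1.4]
opening: 0.644
finger_force: 27.4
[0.6715 0.029  0.0158] -0.288 green [0.6738 0.0351] 1.2816 off X,Y 0.0005 0.0065
[0.6715 0.0291 0.0158] -0.2879 green [0.6738 0.0351] 1.2816 off X,Y 0.0005 0.0064
[0.6715 0.029  0.0158] -0.288 green [0.6737 0.0351] 1.2816 off X,Y 0.0005 0.0064
```

```bash
python3 -m creep '[[[-0.001,0.0005,-0.006],[0,0,0],0.1],[[0,0,-0.005],[0,0,0],0.1],[[0,0,0],[0,0,0],0.1]]'
python3 -m creep '[[[0,0,-0.003],[0,0,0],0.1],[[0,0,0],[0,0,0],0.1]]'
```

```text
time_s: 28.65
eef_pos: [0.6708, 0.0292, 0.012]
tool_rot: [0.801, 0.598, -0.0, -0.0]
ft_force: [0.0, 0.0, -2.5]
opening: 0.647
finger_force: 27.4
time_s: 28.9
eef_pos: [0.6711, 0.0292, 0.0116]
tool_rot: [0.801, 0.598, 0.0, 0.0]
ft_force: [-0.6, 0.4, 0.9]
opening: 0.644
finger_force: 27.6
```

```bash
python3 -m creep '[[[0,0,0],[0,0,0],0.1],[[0,0,0],[0,0,0],0.35],[[0,0,0],[0,0,0],0.45],[[0,0,0],[0,0,0],0.6],[[0,0,0],[0,0,0],0.6]]'
python3 -m creep '[[[0,0,0.02],[0,0,0],0.6],[[0,0,0.05],[0,0,0],0.6],[[0,0,0.1],[0,0,0],0.7],[[0,-0.08,0.1],[0,0,0],0.7],[[0,-0.1,0.12],[0,0,0],0.7],[[0,-0.1,0.1],[0,0,0],0.7],[[0,0,0],[0,0,0],0.7],[[0,0,0],[0,0,0],0.7]]'
python3 - <<'E'
from h import *
f=viewer.grab_frame("wrist"); np.savez("pics/w12.npz",**f)
print(rect(f,mask(f,*GREEN,(170,0,330,195)),.052)[:3]); print("yel",rect(f,mask(f,*YEL),.072)[:3])
q=proj(f,[.672,.029,.05])[0].astype(int); print(q)
u0,v0=0,0
cr=f["pixels"][0:230,60:390]; cv2.imwrite("pics/w12.png",cv2.resize(cr,None,fx=2.4,fy=2.4,interpolation=cv2.INTER_CUBIC)[...,::-1])
# lateral edges of tile/pile per row
hsv=cv2.cvtColor(f["pixels"],cv2.COLOR_RGB2HSV)
red=mask(f,(0,150,120),(8,255,255),(60,0,400,60)); n,l,s,c=cv2.connectedComponentsWithStats(red); print("clip",s[1:][s[1:,4]>20],c[1:][s[1:,4]>20], toplane(f,c[1:][s[1:,4]>20],.03).round(4) if n>1 else "")
E
```

```text
time_s: 29.52
eef_pos: [0.671, 0.0292, 0.0113]
tool_rot: [0.801, 0.598, -0.0, -0.0]
ft_force: [-0.5, -0.3, -0.0]
opening: 0.8
finger_force: 0.0
time_s: 30.52
eef_pos: [0.6705, -0.0542, 0.1585]
tool_rot: [0.801, 0.598, 0.0, -0.0]
ft_force: [-0.2, 0.5, -0.4]
opening: 0.85
finger_force: 0.0
(array([0.67323196, 0.03585718], dtype=float32), [np.float32(0.051648617), np.float32(0.069239795)], np.float32(1.2815901))
yel (array([0.54312676, 0.06764023], dtype=float32), [np.float32(0.010826119), np.float32(0.057428047)], np.float32(1.2884854))
[247  97]
clip [[144   0  17  25 356]] [[152.10674157  11.87921348]] [[0.6205 0.1089 0.03  ]]
```

The green tile lies within about 0.6 mm of the blue one at the same angle, and the slide is still home. Hovering over the bar now to measure pointer and clip from near.

```bash
python3 -m creep '[[[-0.107,0.101,-0.02],[0,0,0],0.3],[[-0.107,0.101,-0.04],[0,0,0],0.2],[[-0.107,0.101,-0.06],[0,0,0],0.1],[[-0.107,0.101,-0.07],[0,0,0],0],[[0,0,0],[0,0,0],0],[[0,0,0],[0,0,0],0],[[0,0,0],[0,0,0],0]]'
python3 - <<'E'
from h import *
f=viewer.grab_frame("wrist"); np.savez("pics/w13.npz",**f); o=telemetry.get_obs(); print(o["eef_pos"])
red=mask(f,(0,150,120),(8,255,255),(280,0,560,250)); n,l,s,c=cv2.connectedComponentsWithStats(red); k=s[1:,4]>30; print("clip",s[1:][k],c[1:][k],toplane(f,c[1:][k],.028).round(4))
print("yel",rect(f,mask(f,*YEL),.072)[:3])
q=proj(f,[[.62,.108,.03],[.64,.103,.03],[.5425,.0674,.072]]).round(); print(q)
u,v=q[1].astype(int); x0,y0=max(u-110,0),max(v-80,0); print(x0,y0)
cv2.imwrite("pics/w13.png",cv2.resize(f["pixels"][y0:y0+140,x0:x0+190],None,fx=4,fy=4,interpolation=cv2.INTER_CUBIC)[...,::-1])
E
```

```text
time_s: 31.45
eef_pos: [0.5441, 0.0661, 0.1017]
tool_rot: [0.801, 0.598, 0.001, 0.0]
ft_force: [0.8, -0.7, 0.5]
opening: 0.498
finger_force: 0.0
[0.54401999 0.06596598 0.10172875]
clip [[350 104  19  31 505]] [[358.56237624 118.98613861]] [[0.617  0.1141 0.028 ]]
yel (array([0.54275215, 0.06948388], dtype=float32), [np.float32(0.010349807), np.float32(0.056615707)], np.float32(1.2703005))
[[365. 127.]
 [396. 125.]
 [273. 233.]]
286 45
```

View pics/w13.png

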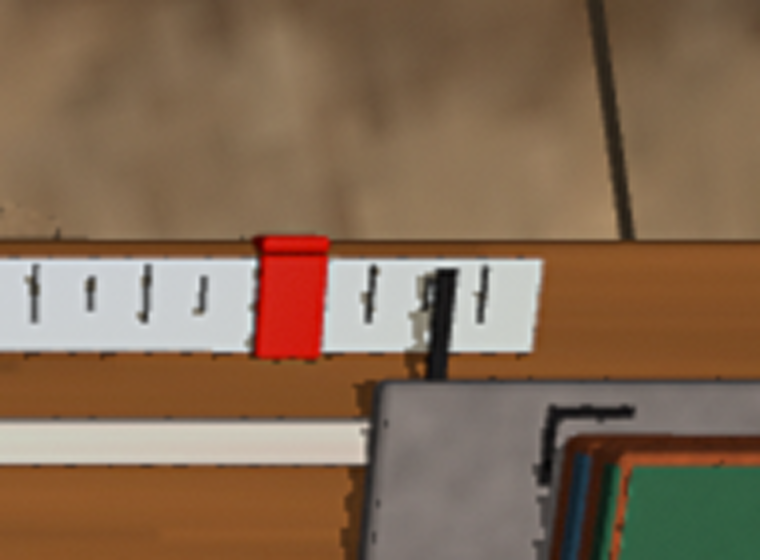

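The crop shows the clip's upper face centred at crop (291,303), i.e. pixel (358.8,120.8). The pointer, tip at crop (447,272), is over the white scale to its right, and the pile's edges are flush with their front corner inside the mark.

```bash
python3 - <<'E'
from h import *
f=dict(np.load("pics/w13.npz")); X=np.array([.9589,-.2838]);Y=np.array([.2838,.9589])
for zp,zc in((.022,.018),(.025,.021),(.027,.023),(.030,.026)):
    t=toplane(f,[(397.75,113),(395.3,139)],zp)[:,:2]; c=toplane(f,[(358.75,120.75),(350.2,120.75),(367.3,120.75)],zc)[:,:2]; m=np.array([.672,.029])
    print(zp,zc,"pull",((t[0]-c[0])@X).round(4),"clip width",((c[2]-c[1])@X).round(4),"ptr dir",np.arctan2(*(t[0]-t[1])[::-1]).round(3),"tip rel pile",((t[0]-m)@X).round(4),((t[0]-m)@Y).round(4))
E
```

```text
0.022 0.018 pull 0.0258 clip width 0.0121 ptr dir 1.295 tip rel pile -0.0486 0.0696
0.025 0.021 pull 0.0255 clip width 0.012 ptr dir 1.295 tip rel pile -0.0496 0.0698
0.027 0.023 pull 0.0252 clip width 0.0119 ptr dir 1.295 tip rel pile -0.0503 0.0699
0.03 0.026 pull 0.0249 clip width 0.0118 ptr dir 1.295 tip rel pile -0.0513 0.07
```

```bash
python3 -m creep '[[[-0.005,0.005,-0.06],[0,0,0],0],[[0,0,-0.1],[0,0,0],0],[[0,0,-0.08],[0,0,0],0],[[0,0,-0.05],[0,0,0],0],[[0,0,0],[0,0,0],0],[[0,0,0],[0,0,0],0]]'
python3 -m creep '[[[0,0,0],[0,0,0],-0.2],[[0,0,0],[0,0,0],-0.35],[[0,0,0],[0,0,0],-0.5],[[0,0,0],[0,0,0],-0.6],[[0,0,0],[0,0,0],-0.7],[[0,0,0],[0,0,0],-0.8],[[0,0,0],[0,0,0],-0.9],[[0,0,0],[0,0,0],-0.9]]' 40
```

```text
time_s: 32.25
eef_pos: [0.542, 0.0677, 0.0151]
tool_rot: [0.801, 0.598, 0.001, 0.0]
ft_force: [0.2, 0.4, 0.7]
opening: 0.503
finger_force: 0.0
time_s: 33.25
eef_pos: [0.5417, 0.0678, 0.0146]
tool_rot: [0.801, 0.598, 0.0, 0.0]
ft_force: [1.6, -1.1, 1.8]
opening: 0.134
finger_force: 41.1
```

```bash
python3 -m creep '[[[-0.0032,0.001,0],[0,0,0],-0.9],[[-0.0064,0.0019,0],[0,0,0],-0.9],[[-0.008,0.0024,0],[0,0,0],-0.9],[[-0.008,0.0024,0],[0,0,0],-0.9],[[-0.008,0.0024,0],[0,0,0],-0.9],[[-0.008,0.0024,0],[0,0,0],-0.9],[[-0.008,0.0024,0],[0,0,0],-0.9],[[-0.008,0.0024,0],[0,0,0],-0.9],[[-0.0064,0.0019,0],[0,0,0],-0.9],[[-0.0032,0.001,0],[0,0,0],-0.9]]'
python3 -m creep '[[[0,0,0],[0,0,0],-0.9],[[0,0,0],[0,0,0],-0.9],[[0,0,0],[0,0,0],-0.9]]'
cat > n.py <<'E'
from h import *
f=viewer.grab_frame("wrist"); o=telemetry.get_obs(); X=np.array([.9589,-.2838]);Y=np.array([.2838,.9589])
print(o["eef_pos"],"pulled",(o["eef_pos"][:2]-[.5417,.0678])@-X)
red=mask(f,(0,150,120),(8,255,255),(280,0,560,250)); n,l,s,c=cv2.connectedComponentsWithStats(red); k=1+np.argmax(s[1:,4]); print("clip",s[k],c[k])
g=cv2.cvtColor(f["pixels"],cv2.COLOR_RGB2GRAY)
w=c[k]; 
for v in range(int(s[k][1])-6,int(s[k][1]+s[k][3])+8,3):
    r=g[v,int(w[0])-40:int(w[0])+60]; d=np.nonzero(r<45)[0]+int(w[0])-40; rr=np.nonzero(red[v])[0]
    print(v,"dark",d.tolist()[:14],"red",(rr.min(),rr.max()) if len(rr) else None)
np.savez("pics/n.npz",**f)
E
python3 n.py
```

```text
time_s: 34.5
eef_pos: [0.5212, 0.0739, 0.0146]
tool_rot: [0.801, 0.598, 0.0, 0.0]
ft_force: [3.1, -3.3, 4.6]
opening: 0.137
finger_force: 41.5
time_s: 34.88
eef_pos: [0.5213, 0.0739, 0.0146]
tool_rot: [0.801, 0.598, 0.0, 0.0]
ft_force: [3.0, -3.0, 6.1]
opening: 0.136
finger_force: 41.5
[0.52138439 0.07384401 0.01460818] pulled 0.02119592799456892
clip [437 111  32  46 906] [449.86203091 131.93708609]
105 dark [] red None
108 dark [] red None
111 dark [434, 435, 436, 437, 438, 439, 440, 441, 442, 443, 444, 445, 446, 447] red (np.int64(445), np.int64(466))
114 dark [436, 437, 438, 439, 440, 441, 442] red (np.int64(443), np.int64(467))
117 dark [438, 439, 440, 441, 442, 443, 454] red (np.int64(443), np.int64(466))
120 dark [439, 440, 441] red (np.int64(442), np.int64(466))
123 dark [438, 439, 440, 441, 462, 463, 464, 465, 480, 481] red (np.int64(442), np.int64(461))
126 dark [438, 439, 440, 456, 457, 458, 459, 460, 461, 462, 463, 464, 465, 466] red (np.int64(441), np.int64(457))
129 dark [416, 437, 438, 439, 440, 456, 457, 458, 459, 460, 461, 462, 463, 464] red (np.int64(440), np.int64(
[... 458 characters left out ...]
4(457))
144 dark [435, 436, 437, 454, 455, 456, 457, 458, 459, 460, 461, 462, 463, 464] red (np.int64(438), np.int64(454))
147 dark [435, 436, 437, 454, 455, 456, 457, 458, 459, 460, 461, 462, 463, 464] red (np.int64(438), np.int64(456))
150 dark [435, 436, 455, 456, 457, 458, 459, 460, 461, 462, 463, 464, 465] red (np.int64(437), np.int64(454))
153 dark [434, 435, 436, 455, 456, 457, 458, 459, 460, 461, 462, 463, 464, 465] red (np.int64(437), np.int64(454))
156 dark [454, 455, 456, 457, 458, 459, 460, 461, 462, 463, 464, 465] red (np.int64(438), np.int64(453))
159 dark [456, 457, 458, 459, 460, 461, 462, 463, 464] red None
162 dark [455, 456, 457, 458, 459, 460, 461, 462, 463, 464] red None
```

```bash
python3 - <<'E'
from h import *
X=np.array([.9589,-.2838])
f0=dict(np.load("pics/w13.npz"));f1=dict(np.load("pics/n.npz"))
def edges(f,lo,hi):
    h=cv2.cvtColor(f["pixels"],cv2.COLOR_RGB2HSV); g=cv2.cvtColor(f["pixels"],cv2.COLOR_RGB2GRAY)
    for v in range(lo,hi,2):
        print(v,f["pixels"][v,436:474].max(1).tolist() if f is f1 else f["pixels"][v,346:404].max(1).tolist())
edges(f1,114,142)
for z in (.015,.018,.021,.024,.027):
    a=toplane(f0,[(367.2,114)],z)[0,:2]@X; b=toplane(f1,[(466.8,117)],z)[0,:2]@X
    l0=toplane(f0,[(350.5,114)],z)[0,:2]@X
    p0=toplane(f0,[(397.5,114)],z+.004)[0,:2]@X
    print(z,"clip right edge",a.round(4),b.round(4),"left0",l0.round(4),"ptr home",p0.round(4),"pull to centre",(p0-a+.006).round(4))
E
```

```text
114 [72, 67, 68, 68, 65, 66, 113, 169, 198, 203, 203, 203, 203, 203, 203, 202, 202, 203, 202, 203, 203, 203, 203, 203, 203, 202, 202, 202, 201, 204, 206, 186, 122, 99, 102, 102, 102, 102]
116 [101, 73, 65, 65, 64, 65, 107, 151, 174, 177, 175, 175, 175, 175, 175, 175, 175, 176, 172, 175, 176, 176, 175, 176, 176, 175, 176, 176, 175, 177, 174, 149, 119, 113, 114, 115, 115, 115]
118 [77, 76, 69, 75, 80, 83, 104, 124, 129, 128, 127, 127, 128, 128, 127, 127, 126, 127, 125, 126, 126, 126, 126, 125, 126, 126, 125, 125, 126, 135, 127, 118, 119, 120, 120, 121, 121, 121]
120 [215, 211, 113, 67, 71, 108, 166, 195, 205, 206, 204, 204, 205, 205, 204, 204, 204, 204, 204, 204, 204, 204, 204, 204, 204, 204, 205, 205, 205, 205, 188, 197, 211, 207, 206, 206, 206, 206]
122 [133, 84, 61, 64, 66, 93, 166, 199, 203, 201, 202, 202, 201, 201, 201, 201, 202, 201, 201, 201, 202, 202, 202, 203, 205, 200, 196, 197, 199, 198, 180, 190, 200, 198, 200, 198, 201, 202]
124 [151, 91, 67, 67, 71, 98, 175, 203, 203, 202, 202, 201, 202, 201, 201, 201, 201, 201, 203, 203, 204, 206, 198, 198, 199, 110, 27, 5, 11, 20, 24, 2
[... 1197 characters left out ...]
, 204, 204, 153, 122, 117, 56, 8, 6, 16, 22, 23, 22, 25, 14, 44, 160, 201, 202, 201, 202]
140 [65, 67, 91, 161, 191, 202, 203, 203, 202, 202, 203, 202, 202, 202, 202, 202, 202, 202, 202, 207, 209, 145, 96, 39, 8, 8, 20, 25, 24, 24, 21, 18, 77, 195, 206, 202, 201, 201]
0.015 clip right edge 0.5682 0.5697 left0 0.5562 ptr home 0.5885 pull to centre 0.0263
0.018 clip right edge 0.5674 0.5682 left0 0.5556 ptr home 0.5875 pull to centre 0.026
0.021 clip right edge 0.5667 0.5666 left0 0.555 ptr home 0.5865 pull to centre 0.0258
0.024 clip right edge 0.5659 0.565 left0 0.5544 ptr home 0.5855 pull to centre 0.0255
0.027 clip right edge 0.5652 0.5634 left0 0.5538 ptr home 0.5844 pull to centre 0.0253
```

Two views agree on a clip height of 21 mm and a total pull of 25.8 mm; 21.2 mm is done. Pulling the remaining 4.6 mm.

```bash
python3 -m creep '[[[-0.0032,0.001,0],[0,0,0],-0.9],[[-0.0048,0.0014,0],[0,0,0],-0.9],[[-0.0042,0.0012,0],[0,0,0],-0.9],[[-0.0024,0.0007,0],[0,0,0],-0.9],[[0,0,0],[0,0,0],-0.9],[[0,0,0],[0,0,0],-0.9],[[0,0,0],[0,0,0],-0.9]]'
python3 - <<'E'
from h import *
f=viewer.grab_frame("wrist"); o=telemetry.get_obs(); X=np.array([.9589,-.2838]);Y=np.array([.2838,.9589])
print(o["eef_pos"],"pulled",(o["eef_pos"][:2]-[.5417,.0678])@-X,o["ft_force"])
for v in (122,126,130): print(v,f["pixels"][v,436:474].max(1).tolist())
e=proj(f,[np.r_[(.5667-.006+d)*X+y*Y,.025] for y in (.282,.288) for d in (-.0015,.0015)]); print("ideal pointer px edges",e.round(1).tolist())
s=viewer.grab_frame("side")
print("side green",rect(s,mask(s,*GREEN,(230,160,300,210)),.052)[:3],"yel",rect(s,mask(s,*YEL,(270,165,320,200)),.072)[:2])
pm=np.array([.6732,.0359])-.0258*X; print("expected green glaze",pm)
w=rect(f,mask(f,*GREEN,(440,100,560,420)),.052); print("wrist green",w[:3])
E
```

```text
time_s: 35.8
eef_pos: [0.517, 0.0751, 0.0146]
tool_rot: [0.801, 0.598, 0.0, 0.0]
ft_force: [3.6, -3.1, 4.7]
opening: 0.135
finger_force: 41.5
[0.51701782 0.0751272  0.01458162] pulled 0.025747201987042348 [ 2.90491613 -2.90096887  4.75263163]
122 [200, 200, 200, 201, 201, 200, 201, 202, 201, 151, 131, 76, 60, 64, 68, 104, 173, 200, 202, 201, 201, 202, 205, 206, 197, 197, 193, 143, 185, 199, 198, 197, 197, 196, 200, 197, 200, 201]
126 [200, 200, 199, 200, 200, 200, 200, 202, 205, 149, 76, 60, 66, 71, 117, 165, 194, 202, 203, 202, 137, 112, 116, 120, 118, 56, 9, 6, 13, 26, 22, 24, 22, 24, 45, 159, 199, 202]
130 [201, 201, 201, 199, 200, 200, 201, 203, 206, 165, 88, 64, 67, 91, 153, 183, 200, 202, 202, 203, 137, 113, 118, 122, 65, 16, 8, 9, 23, 23, 25, 23, 24, 32, 120, 196, 204, 200]
ideal pointer px edges [[461.4, 139.5], [468.0, 139.5], [463.6, 126.0], [470.3, 126.0]]
side green (array([0.6468234 , 0.03948964], dtype=float32), [np.float32(0.042997956), np.float32(0.053660963)], np.float32(1.2906263)) yel (array([0.5233223 , 0.09974881], dtype=float32), [np.float32(0.003958434), np.float32(0.010570333)])
expected green glaze [0.64846038 0.04322204]
wrist green (array([0.63458985, 0.0466185 ], dtype=float32), [np.float32(0.022688722), np.float32(0.06976467)], np.float32(1.2908891))
```

The pointer's pixels (464.5–470.5) match the ideal position over the clip's centre (463.6–470.3), and the pile has moved along with the slide. Handing in while holding the bar.

```bash
python3 -c "
from cell import ticket; print(ticket.job_done())"
```

```text
the job is handed in; nothing more can be done
None
```

The blue tile lies inside the marks to about 1 mm and the green tile is flush on it to about 0.6 mm. The slide was then pulled out 25.7 mm, putting the pointer over the clip's centre. The job was handed in at about 36 s with the bar still gripped; no verdict came back.

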